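# Swing a phone carrier square on its pin and bolt it in

### The job

The phone carrier lies skewed on the assembly fixture with its notched corner hooked round the locating pin. Keeping it flat and hooked on the pin, push its free corner so that it turns about the pin until its long edge bears on the side stop, and keep it pressed there for a good half second with a light, firm push, about 8 N more than it takes to slide it; the stop is held only by friction, so do not shove it out of its setting. Then slide the keeper bolt fully home so that the carrier cannot swing back, let go, and leave the things lying around alone.

Things in the scene. Friction and masses are not known exactly. Their poses are not given: they have to be found in the camera images.
- fixture: Bare aluminium base plate, 250 x 250 x 10 mm, fixed on the bench, top at height 10 mm. It reaches from -155 to +95 mm in its own x and -140 to +110 mm in its own y; origin on its underside. Carries the pin, the side stop and the keeper bolt. At yaw 0 its x points away from the robot and its y to the robot's left.
- peg_top (a point): Centre of the top of the fixed steel locating pin, 9 mm in diameter, standing 18 mm above the base plate at (33, 63.5) mm in the fixture's x, y.
- carrier: Loose flat black anodised plate, 96 x 150 x 10 mm, 0.25 to 0.75 kg, with an opened phone frame fixed on it. Origin: on the underside, at the pin's axis when the slot's bottom bears on the pin; the plate reaches from -81 to +15 mm in its own x, -138.5 to +11.5 mm in y. Starts turned clockwise from above by 0.22 to 0.5 rad from the fixture's axes; home, its axes are parallel to the fixture's.
- carrier_slot (a point): Mouth of the slot in the carrier's +y edge, at (0, 11.5) mm in the carrier's frame, at its top face. The slot is 10.6 mm wide and 16 mm deep, opens to the carrier's +y, and hooks round the 9 mm pin with 0.8 mm play each side; it takes loads sideways and along +y, but the carrier can slip off to its -y.
- carrier_corner (a point): The carrier's free corner (-x, -y), diagonally across from the slot, at (-81, -138.5) mm in the carrier's frame, at its top face; swung towards the robot at the start. Push the plate's -x edge near here, moving on an arc about the pin: a straight push rubs along the edge and can jam. The phone frame rises 5 mm above the plate, 16 mm in from this edge.
- stop: Steel side stop, 24 x 26 mm, 16 mm high, dark screw head on top, on the base plate at (48, -51.5) mm in the fixture's x, y; origin at the foot of the middle of its face, which looks to the fixture's -x. The carrier's +x edge meets it just when the carrier is square. Held by friction only: more than about 12 N slides it away to +x, and it does not spring back.
- keeper (a joint): Travel of the keeper bolt in m: 0 withdrawn, 0.035 home at its end stop; starts at 0 to 0.004. A ball-nosed steel bar, 12 mm in diameter, on the base plate at x = -55.8 mm of the fixture, sliding to the fixture's +y with 3 N of friction between two rails 14 mm high. Nose at y = -84 mm withdrawn, -49 mm home, then 1.8 mm clear of the squared carrier's -x edge.
- keeper_knob (a point): Top centre of the upright knob of the keeper bolt, 54 mm above the bench: a post 12 mm in diameter with a cap 16 mm wide and 6 mm high, 34 mm behind the bolt's nose. Push it from behind towards the fixture's +y, or pinch it from above; the rails beside it end 24 mm above the bench.
- parts_tray: Bystander: white plastic tray of small compartments, 90 x 130 x 22 mm, to be left where it is. Origin under its centre.
- driver: Bystander: screwdriver 160 mm long lying on the bench, to be left where it is.
- jar: Bystander: closed white plastic jar, 50 mm in diameter, 60 mm high, to be left where it is. Origin under its centre.
Things that resemble listed ones, but are neither listed nor needed, are in the scene too. What is meant by the carrier is not brown or yellow, and is the larger of those in its own colour.

How it is judged:
By the outcome, as a careful person would: the job done as asked, in the order asked, and still so for the second after the job is handed in, with the robot touching nothing.
It also fails if it takes over 64 s, if anything falls off the work surface, if the arm or the gripper's body presses on something with over 40 N, if the wrist force passes 120 N, or if a joint passes its speed limit or range.

### The arm

A 6-joint arm with a two-finger parallel gripper is mounted at the origin on the work surface. World frame = base frame: x ahead of the robot, y to its left, z up, the work surface at z = 0. Lengths are in m, angles in degrees, forces in N, time in s.
With the tool pointing down it reaches from about 0.4 to 0.825 m from the base axis. Payload 7 kg.
Tool frame: the origin (TCP) lies midway between the tips of the shut fingers; the grasp point (between the pads) lies 19 mm behind it; z points along the fingers, y is the line along which they close (so a half turn about z gives the same grasp; the last joint's range is limited). The gripper opens to 88 mm and grips with 3 to 60 N. Pads are 19 mm wide; open, the fingers measure 130 mm over their backs; the gripper's body (78 mm by 193 mm) begins 47 mm behind the grasp point.
Start: joints at [88.814, 20.546, 0.682, 0, -70.136, -16.507], TCP at [0.205, 0.643, 0.227] pointing down, gripper open.
Joint ranges: [-176.03, 176.03], [-82.01, 121.73], [-58.28, 71.71], [-173.87, 95.51], [-174.79, -0.11], [-173.66, 173.66]. Speed limits (degrees/s): [136.94, 136.94, 172.46, 180, 180, 180].

### API

Orientations are given as [roll, pitch, yaw] about the fixed x, y, z axes, in that order (R = Rz(yaw) Ry(pitch) Rx(roll)).
In Python, from plant import ctrl gives the robot as it stands.
- The arm moves only by the tool step_arm, never from a script. Its argument "rows" is a list of rows, each a list of 3 entries, a list of its own where there are three numbers: the closure, from 0 (fully open) to 1 (shut), then the shift along the world's x, y, z in mm, then the turn, a rotation vector about the world's x, y, z in rad. A call has exactly 5 rows; each row is the pose to reach, as a shift and turn from the pose commanded when the call began; what a row does not reach only later rows make up. A row lasts 1/12 s, in which the tool goes at most 41.7 mm and 7.16 degrees, less where a joint would pass 70% of its speed; a pose out of reach is approached as far as the arm can. A call with a gripper value outside its range is refused whole. The fingers move at their own pace and stop on an object; the grip force is fixed at half the most. Time passes only in rows, so rows that repeat a pose let the fingers close, or fill a call up. It gives the time, the measured TCP pose, the force, the opening and the grip force at its end, in the units of the state.
- ctrl.get_obs(): the state, without advancing time (a new reading comes with each control period).
- ctrl.snapshot(name): name is "scene" or "top" or "wrist"; returns the picture (400x640x3 uint8, red, green, blue); there is no depth.
- ctrl.camera_model(name): a dict with "intrinsics" (3x3 intrinsics, pixels), "R" (3x3) and "t" (3): a world point X has camera coordinates R X + t. Camera axes: x right, y down, z forward; pixel columns grow to the right and rows downward; lengths in m; the calibration is good to about 2 mm. The wrist camera is an equidistant fisheye: a pixel r from the principal point sees the ray r / f radians off the axis. A picture is of the moment at which its call begins: read the wrist's pose just before it. camera_model takes no time and is no camera call; for the wrist camera it gives the pose at the moment of the call.
- ctrl.close_job(): hands the job in; it is judged then, once.
The state is a dict: "clock": time; "joint_pos": joint angles; "qvel": joint speeds; "tau": joint torques, N m; "tool_pos": TCP position; "orientation": TCP orientation; "force": force on the tool from outside, world axes, zero at the start; "moment": the same for the moment, N m; "opening": finger opening in m; "gripper_force": force on a finger pad.
Only numpy, scipy, OpenCV 4.12 (cv2) and the standard library are available. Lean on these libraries where they do the work, as an engineer would, in place of code of your own. Each camera call takes 0.05 s, during which the arm holds its last target. There are 200 camera calls.

## Working session

There is one attempt and no reset: what is moved stays moved. The work goes in short steps, Python scripts to look and compute and a tool call to move; the robot and the scene stay as the last step left them, time stands still between calls to the robot, and variables do not carry over. Pictures are saved under pics/ and viewed, at most 10 in all, crops included, and the job is handed in when it is done.

Besides the shell and the picture viewer there is one more tool, called as name(argument=value, ...) on one line, values as JSON. step_arm: Moves the arm, as the interface text tells. Its arguments: {"type":"object","properties":{"rows":{"type":"array"}},"required":["rows"]}

```bash
ls; mkdir -p pics; python3 - <<'E'
from plant import ctrl
import cv2
o=ctrl.get_obs(); print(o)
for n in ("scene","top"):
    m=ctrl.camera_model(n); print(n,m)
    im=ctrl.snapshot(n); cv2.imwrite(f"pics/{n}0.png",im[:,:,::-1])
E
```

```text
pics
{'clock': 0.0, 'joint_pos': array([ 8.88133309e+01,  2.05895179e+01,  6.34414016e-01, -1.97358414e-02,
       -7.01346153e+01, -1.65061110e+01]), 'qvel': array([-0.0231459 ,  0.00901524, -0.04681716, -0.05307476, -0.04305403,
       -0.04616737]), 'tau': array([ 9.08765778e-04, -5.82712841e+01,  2.93042529e+01,  6.99683368e+00,
        6.95352210e-03, -1.65289262e-04]), 'tool_pos': array([0.20502977, 0.6426077 , 0.22565039]), 'orientation': array([ 1.79908707e+02, -7.70468137e-03, -1.76994950e+01]), 'force': array([ 0.27791872,  0.63388601, -0.21052585]), 'moment': array([-0.01441311, -0.02129055, -0.0223857 ]), 'gripper_force': 0.0, 'opening': 0.08789179566622596}
scene {'intrinsics': array([[431.79883245,   0.        , 324.37429246],
       [  0.        , 431.79883245, 201.83108517],
       [  0.        ,   0.        ,   1.        ]]), 'R': array([[-0.43934125,  0.89826694,  0.00978583],
       [ 0.5828266 ,  0.29331547, -0.75781211],
       [-0.6835879 , -0.32723468, -0.65239946]]), 't': array([ 0.19456345, -0.35312273,  1.51032766])}
top {'intrinsics': array([[371.65387612,   0.        , 322.84491822],
       [  0.        , 371.65387612, 203.0273124 ],
       [  0.        ,   0.        ,   1.        ]]), 'R': array([[-0.02838606, -0.99959354, -0.00264193],
       [-0.98060368,  0.02835938, -0.19393855],
       [ 0.19393465, -0.00291446, -0.98101012]]), 't': array([0.12864322, 0.65033059, 0.91317576])}
```

View pics/scene0.png

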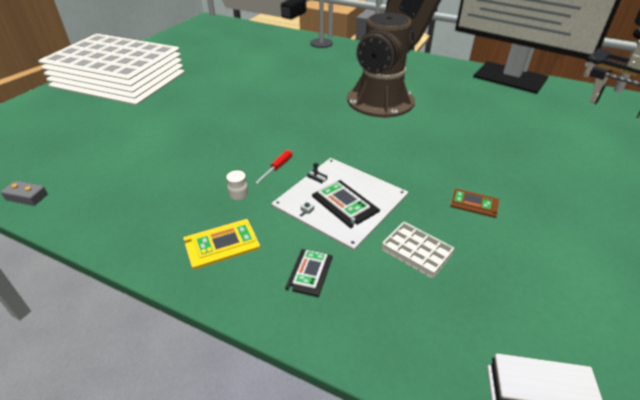

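View pics/top0.png

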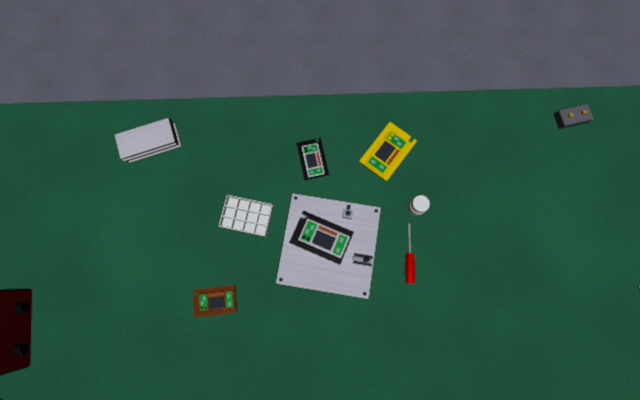

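Candidates in the top view: black on the white fixture (323,238), small black (312,159), yellow (388,151) and brown (215,301). I choose the one at (323,238): it is black, the larger of the two, and on the fixture with the pin at about (300,215). Stop is at (348,212), keeper at (363,259), tray at (246,215), jar at (420,205), driver at (410,255). Next I measure the fixture outline and check a close crop.

```bash
cat > h.py <<'E'
import numpy as np, cv2
from plant import ctrl
def unproj(m,uv,z):
    K,R,t=m["intrinsics"],m["R"],m["t"]; uv=np.atleast_2d(np.float64(uv))
    if m.get("fish"):
        d=(uv-[K[0,2],K[1,2]])/K[0,0]; r=np.linalg.norm(d,axis=1)[:,None]+1e-12
        ray=np.c_[d/r*np.sin(r),np.cos(r)]
    else: ray=np.c_[uv,np.ones(len(uv))]@np.linalg.inv(K).T
    c=-R.T@t; w=ray@R; return c+w*((z-c[2])/w[:,2])[:,None]
def proj(m,X):
    K=m["intrinsics"]; p=np.atleast_2d(X)@m["R"].T+m["t"]
    if m.get("fish"):
        s=np.linalg.norm(p[:,:2],axis=1); th=np.arctan2(s,p[:,2])
        return p[:,:2]/s[:,None]*th[:,None]*K[0,0]+[K[0,2],K[1,2]]
    return (p@K.T)[:,:2]/p[:,2:]
E
python3 - <<'E'
from h import *
im=cv2.imread("pics/top0.png"); m=ctrl.camera_model("top")
hsv=cv2.cvtColor(im,cv2.COLOR_BGR2HSV)
roi=np.zeros(im.shape[:2],np.uint8); roi[185:305,270:390]=1
mask=((hsv[...,1]<70)&(hsv[...,2]>110)).astype(np.uint8)*roi
c=max(cv2.findContours(mask,cv2.RETR_EXTERNAL,cv2.CHAIN_APPROX_NONE)[0],key=cv2.contourArea)
X=unproj(m,c[:,0],0.01)[:,:2].astype(np.float32)
r=cv2.minAreaRect(X); print(r, cv2.boxPoints(r))
for n,p in dict(jar=(420,205),tray=(246,215),small=(312,159),driver0=(409,224),driver1=(410,283)).items(): print(n,unproj(m,p,0.02)[0].round(3))
crop=cv2.resize(im[185:305,265:425],None,fx=5,fy=5,interpolation=cv2.INTER_CUBIC); cv2.imwrite("pics/top_c.png",crop)
E
```

```text
((0.5497568845748901, 0.09631418436765671), (0.2507348358631134, 0.2510475218296051), 79.13361358642578) [[ 0.4028496  -0.00314168]
 [ 0.64939576 -0.05046899]
 [ 0.69666415  0.19577006]
 [ 0.450118    0.24309736]]
jar [ 0.649 -0.157  0.02 ]
tray [0.635 0.321 0.02 ]
small [0.79  0.137 0.02 ]
driver0 [ 0.598 -0.123  0.02 ]
driver1 [ 0.441 -0.114  0.02 ]
```

View pics/top_c.png

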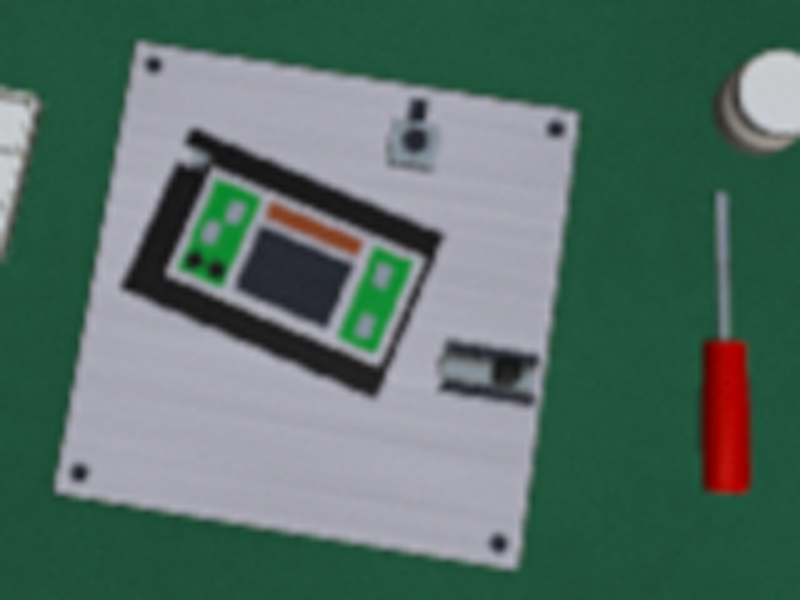

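The crop confirms the choice. The slot notch and pin are at (197,158) in the crop, the free corner at (375,397), the stop at (413,140), the keeper nose at (440,365), and the knob at (507,370). The outline gives a fixture of 251 x 251 mm at yaw −10.9°, origin about (0.582, 0.105). I now move above it for a wrist view.

step_arm(rows=[[1,[15,-29,0],[0,0,-0.08]],[1,[30,-58,0],[0,0,-0.16]],[1,[44,-88,0],[0,0,-0.24]],[1,[59,-117,0],[0,0,-0.32]],[1,[74,-146,0],[0,0,-0.4]]])

```text
clock: 0.52
tool_pos: [0.2794, 0.4953, 0.2261]
orientation: [180.0, -0.0, -40.8]
force: [0.9, 1.6, -0.0]
opening: 0.0597
gripper_force: 0.0
```

step_arm(rows=[[1,[15,-29,0],[0,0,-0.08]],[1,[30,-58,0],[0,0,-0.16]],[1,[44,-88,0],[0,0,-0.24]],[1,[59,-117,0],[0,0,-0.32]],[1,[74,-146,0],[0,0,-0.4]]])

```text
clock: 0.93
tool_pos: [0.3534, 0.3493, 0.2264]
orientation: [180.0, -0.0, -63.7]
force: [0.9, 0.5, -0.3]
opening: 0.0267
gripper_force: 0.0
```

step_arm(rows=[[1,[15,-29,0],[0,0,-0.08]],[1,[30,-58,0],[0,0,-0.16]],[1,[44,-88,0],[0,0,-0.24]],[1,[59,-117,0],[0,0,-0.32]],[1,[74,-146,0],[0,0,-0.4]]])

```text
clock: 1.35
tool_pos: [0.4273, 0.2034, 0.2265]
orientation: [180.0, 0.0, -86.7]
force: [-0.3, 0.7, -0.4]
opening: 0.0009
gripper_force: 0.0
```

step_arm(rows=[[1,[15,-29,0],[0,0,-0.08]],[1,[30,-58,0],[0,0,-0.16]],[1,[44,-88,0],[0,0,-0.24]],[1,[44,-117,0],[0,0,-0.32]],[1,[44,-117,0],[0,0,-0.4]]])

```text
clock: 1.77
tool_pos: [0.4707, 0.0842, 0.226]
orientation: [179.9, -0.1, -109.8]
force: [0.0, 0.3, -1.3]
opening: 0.0004
gripper_force: 0.0
```

```bash
python3 - <<'E'
from h import *
o=ctrl.get_obs(); print(o["clock"],o["tool_pos"],o["orientation"],o["joint_pos"].round(1),o["force"])
m=ctrl.camera_model("wrist"); im=ctrl.snapshot("wrist")[:,:,::-1]; cv2.imwrite("pics/w1.png",im)
print(m); np.savez("w1.npz",**{k:m[k] for k in("intrinsics","R","t")})
E
```

```text
1.7667 [0.47065193 0.08419434 0.22598652] [ 1.79927009e+02 -9.32121156e-02 -1.09779920e+02] [ 33.8   1.8 -23.2  -0.  -65.1 -53.6] [ 1.16022288e-03  2.50521767e-01 -1.29884446e+00]
{'intrinsics': array([[309.70691629,   0.        , 314.79781659],
       [  0.        , 309.70691629, 198.78218655],
       [  0.        ,   0.        ,   1.        ]]), 'R': array([[-0.94035104,  0.34020197,  0.00159671],
       [ 0.32394909,  0.8939733 ,  0.30962675],
       [ 0.10390821,  0.29167509, -0.95085684]]), 't': array([ 0.41320725, -0.26546746,  0.3183081 ])}
```

View pics/w1.png

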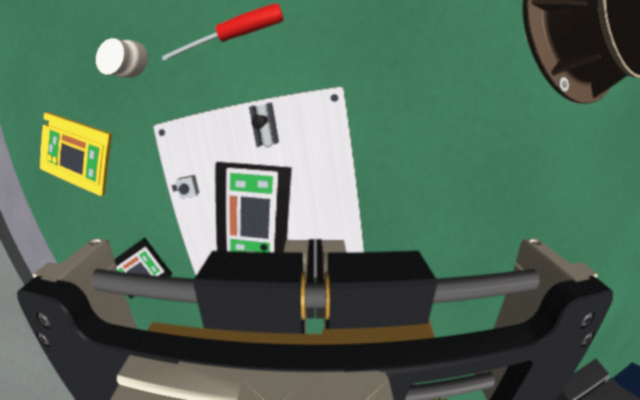

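The wrist view shows the free corner at (291,167), the +x,−y corner at (217,163), the stop at (186,187), the keeper knob at (261,122), and the fixture corners at (155,125) and (343,88). I fit the edges from these.

```bash
cat > fit.py <<'E'
from h import *
from scipy.optimize import least_squares
def load(n):
    m=dict(np.load(n+".npz")); m["fish"]=True; return cv2.imread(f"pics/{n}.png"),m
def edge(im,m,a,b,z,w=7,sub=0.2,side=1):
    """edge points (world) between world pts a,b at height z, strongest gray gradient within +-w mm"""
    g=cv2.GaussianBlur(cv2.cvtColor(im,cv2.COLOR_BGR2GRAY),(3,3),0).astype(np.float32)
    a,b=np.array(a),np.array(b); d=(b-a)/np.linalg.norm(b-a); n=np.array([-d[1],d[0]])
    s=np.arange(-w,w+.01,sub)/1e3; out=[]
    for f in np.linspace(0,1,30):
        P=(a+(b-a)*f)+s[:,None]*n; uv=proj(m,np.c_[P,np.full(len(P),z)]).astype(np.float32)
        v=cv2.remap(g,uv[None,:,0],uv[None,:,1],cv2.INTER_LINEAR)[0]
        k=np.argmax(side*np.gradient(v)); out.append(P[k])
    out=np.array(out); l=cv2.fitLine(out.astype(np.float32),cv2.DIST_HUBER,0,1e-4,1e-4).ravel()
    res=np.abs((out-l[2:])@[-l[1],l[0]]); return l,np.median(res)*1e3
E
python3 - <<'E'
from fit import *
im,m=load("w1")
print("fix corners", unproj(m,[(155,125),(343,88)],.01)[:,:2])
print("carrier corners",unproj(m,[(291,167),(217,163)],.02)[:,:2])
U=lambda uv,z:unproj(m,uv,z)[0,:2]
ang=lambda l:(np.degrees(np.arctan2(l[1],l[0]))+90)%180-90
for nm,a,b,z,w in (("fix -x",(344,95),(358,235),.01,8),("fix -y",(165,123),(335,90),.01,8),("car -x",(290,172),(284,235),.02,5),("car -y",(222,164),(286,167),.02,5)):
    for side in (1,-1):
        l,r=edge(im,m,U(a,z),U(b,z),z,w,side=side); print(nm,side,l.round(4),round(float(ang(l)),2),round(float(r),2))
print("knob top",U((259,120),.054))
E
```

```text
fix corners [[ 6.44873643e-01 -4.84907037e-02]
 [ 4.03852804e-01  4.86572041e-05]]
carrier corners [[0.49451869 0.06805891]
 [0.57914607 0.03066753]]
fix -x 1 [0.1892 0.9819 0.4297 0.0912] 79.1 0.54
fix -x -1 [0.1928 0.9812 0.4233 0.0978] 78.88 0.25
fix -y 1 [ 0.9767 -0.2145  0.4824 -0.0101] -12.39 1.91
fix -y -1 [ 0.9813 -0.1925  0.5406 -0.0288] -11.1 0.16
car -x 1 [0.4284 0.9036 0.5185 0.1198] 64.63 0.26
car -x -1 [0.4401 0.8979 0.5223 0.1117] 63.89 0.35
car -y 1 [ 0.9064 -0.4225  0.5412  0.0463] -24.99 0.34
car -y -1 [ 0.9125 -0.4091  0.5304  0.058 ] -24.15 0.29
knob top [0.50347417 0.00174531]
```

Fixture: yaw −11.05°, origin (0.583, 0.106), agreeing between the top and wrist cameras. Pin (0.627, 0.1615). The carrier is turned −14.1° (0.246 rad). The predicted free corner is (0.495, 0.0706) against a measured (0.4945, 0.068), which fits. I descend behind the edge at carrier (−116, −108).

step_arm(rows=[[1,[2,10,-20],[0,0,-0.03]],[1,[4,20,-60],[0,0,-0.06]],[1,[6,29,-100],[0,0,-0.093]],[1,[6,29,-140],[0,0,-0.093]],[1,[6,29,-171],[0,0,-0.093]]])

```text
clock: 2.23
tool_pos: [0.476, 0.1173, 0.053]
orientation: [179.9, -0.1, -114.6]
force: [-1.1, 0.4, 0.5]
opening: 0.0003
gripper_force: 0.0
```

step_arm(rows=[[1,[0,0,-15],[0,0,0]],[1,[0,0,-28],[0,0,0]],[1,[0,0,-36],[0,0,0]],[1,[0,0,-40],[0,0,0]],[1,[0,0,-40],[0,0,0]]])

```text
clock: 2.65
tool_pos: [0.4769, 0.1172, 0.015]
orientation: [180.0, -0.1, -114.6]
force: [-0.2, -0.5, -0.9]
opening: 0.0006
gripper_force: 0.0
```

```bash
python3 - <<'E'
from h import *
o=ctrl.get_obs(); print(o["clock"],o["tool_pos"],o["orientation"],o["force"])
P=np.array([.6274,.1615]);a=np.radians(-25.15);R=np.array([[np.cos(a),-np.sin(a)],[np.sin(a),np.cos(a)]])
print("local",R.T@(o["tool_pos"][:2]-P)*1e3)
im=ctrl.snapshot("scene")[:,:,::-1]; cv2.imwrite("pics/s2.png",cv2.resize(im[130:270,260:440],None,fx=4,fy=4,interpolation=cv2.INTER_CUBIC))
E
```

```text
2.65 [0.47689321 0.11715662 0.01504576] [ 1.79968563e+02 -5.56948865e-02 -1.14630569e+02] [-0.22076876 -0.53825387 -0.88683235]
local [-117.39301558 -104.10335929]
```

View pics/s2.png

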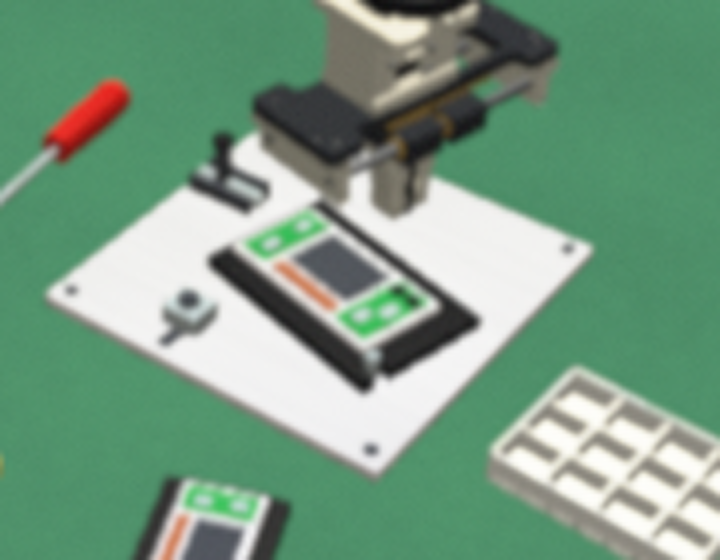

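The closed finger stands about 15 mm clear behind the edge at carrier (−117,−104), with the gripper body well above the plate. I creep up to contact.

step_arm(rows=[[1,[2,-3,0],[0,0,0]],[1,[5,-6,0],[0,0,0]],[1,[7,-8,0],[0,0,0]],[1,[7,-8,0],[0,0,0]],[1,[7,-8,0],[0,0,0]]])

```text
clock: 3.12
tool_pos: [0.4845, 0.1089, 0.016]
orientation: [-180.0, 0.0, -114.7]
force: [-1.0, 0.3, 0.4]
opening: 0.0002
gripper_force: 0.0
```

step_arm(rows=[[1,[0.9,-0.4,0],[0,0,0]],[1,[1.8,-0.8,0],[0,0,0]],[1,[2.7,-1.3,0],[0,0,0]],[1,[2.7,-1.3,0],[0,0,0]],[1,[2.7,-1.3,0],[0,0,0]]])

```text
clock: 3.53
tool_pos: [0.4868, 0.1077, 0.0155]
orientation: [180.0, -0.0, -114.7]
force: [-0.4, 0.2, -0.6]
opening: 0.0004
gripper_force: 0.0
```

step_arm(rows=[[1,[0.9,-0.4,0],[0,0,0]],[1,[1.8,-0.8,0],[0,0,0]],[1,[2.7,-1.3,0],[0,0,0]],[1,[2.7,-1.3,0],[0,0,0]],[1,[2.7,-1.3,0],[0,0,0]]])

```text
clock: 3.95
tool_pos: [0.4896, 0.1064, 0.0155]
orientation: [180.0, -0.0, -114.7]
force: [0.4, -0.4, -0.4]
opening: 0.0007
gripper_force: 0.0
```

```bash
cat > f.py <<'E'
from h import *
import sys
def avg(n=10):
    F=[];T=[]
    for _ in range(n):
        ctrl.snapshot("top"); o=ctrl.get_obs(); F.append(o["force"]); T.append(o["tool_pos"])
    return np.mean(F,0),np.std(F,0),np.mean(T,0),o
P=np.array([.6274,.1615])
def report(yaw,n=10):
    f,s,t,o=avg(n); a=np.radians(yaw); R=np.array([[np.cos(a),-np.sin(a)],[np.sin(a),np.cos(a)]])
    print("t",round(float(o["clock"]),2),"F",f.round(2),"sd",s.round(2),"tcp",t.round(4),"ori",o["orientation"].round(2))
    print(" local pos",(R.T@(t[:2]-P)*1e3).round(2),"local F",(R.T@f[:2]).round(2))
if __name__=="__main__": report(float(sys.argv[1]),int(sys.argv[2]))
E
python3 f.py -25.15 8
```

```text
t 4.35 F [-0.18  0.11 -0.21] sd [0.37 0.37 0.56] tcp [0.4895 0.1064 0.0156] ori [ 180.      0.   -114.69]
 local pos [-101.41 -108.43] local F [-0.21  0.02]
```

step_arm(rows=[[1,[0.9,-0.4,0],[0,0,0]],[1,[1.8,-0.8,0],[0,0,0]],[1,[2.7,-1.3,0],[0,0,0]],[1,[3.6,-1.7,0],[0,0,0]],[1,[3.6,-1.7,0],[0,0,0]]])

```text
clock: 4.77
tool_pos: [0.4934, 0.1047, 0.0156]
orientation: [-180.0, 0.0, -114.7]
force: [0.3, -1.1, 0.7]
opening: 0.0007
gripper_force: 0.0
```

step_arm(rows=[[1,[0.9,-0.4,0],[0,0,0]],[1,[1.8,-0.8,0],[0,0,0]],[1,[2.7,-1.3,0],[0,0,0]],[1,[3.6,-1.7,0],[0,0,0]],[1,[3.6,-1.7,0],[0,0,0]]])

```text
clock: 5.18
tool_pos: [0.4963, 0.1027, 0.0154]
orientation: [180.0, -0.1, -114.7]
force: [-2.8, 0.1, 1.4]
opening: 0.0004
gripper_force: 1.6
```

```bash
python3 f.py -25.15 4
```

```text
t 5.38 F [-3.32 -0.58  1.82] sd [0.65 0.38 0.29] tcp [0.4963 0.1027 0.0154] ori [ 1.7997e+02 -5.0000e-02 -1.1470e+02]
 local pos [ -93.71 -108.96] local F [-2.76 -1.94]
```

Contact came at a TCP local x of about −94 mm with roughly 3 N, so the carrier is sliding. I now follow the arc about the pin, 0.05 rad per call, turning the tool with it.

step_arm(rows=[[1,[0.6,-1.3,0],[0,0,0.01]],[1,[1.2,-2.5,0],[0,0,0.02]],[1,[1.8,-3.8,0],[0,0,0.03]],[1,[2.5,-5.1,0],[0,0,0.04]],[1,[3.1,-6.4,0],[0,0,0.05]]])

```text
clock: 5.8
tool_pos: [0.4997, 0.0964, 0.0155]
orientation: [180.0, -0.0, -111.8]
force: [-4.2, -0.3, 1.3]
opening: 0.0003
gripper_force: 2.0
```

step_arm(rows=[[1,[0.7,-1.2,0],[0,0,0.01]],[1,[1.4,-2.5,0],[0,0,0.02]],[1,[2.1,-3.7,0],[0,0,0.03]],[1,[2.7,-5.0,0],[0,0,0.04]],[1,[3.4,-6.2,0],[0,0,0.05]]])

```text
clock: 6.22
tool_pos: [0.5032, 0.0902, 0.0155]
orientation: [180.0, -0.0, -108.9]
force: [-4.4, -0.6, 0.2]
opening: 0.0003
gripper_force: 2.0
```

```bash
python3 f.py -18.5 1; python3 - <<'E'
from h import *
im=ctrl.snapshot("top")[:,:,::-1]
cv2.imwrite("pics/t3.png",cv2.resize(im[185:305,265:395],None,fx=4.5,fy=4.5,interpolation=cv2.INTER_CUBIC))
E
```

```text
t 6.27 F [-3.7  -1.97  0.85] sd [0. 0. 0.] tcp [0.5033 0.09   0.0155] ori [ 1.7999e+02 -2.0000e-02 -1.0888e+02]
 local pos [ -95.05 -107.15] local F [-2.88 -3.05]
```

View pics/t3.png

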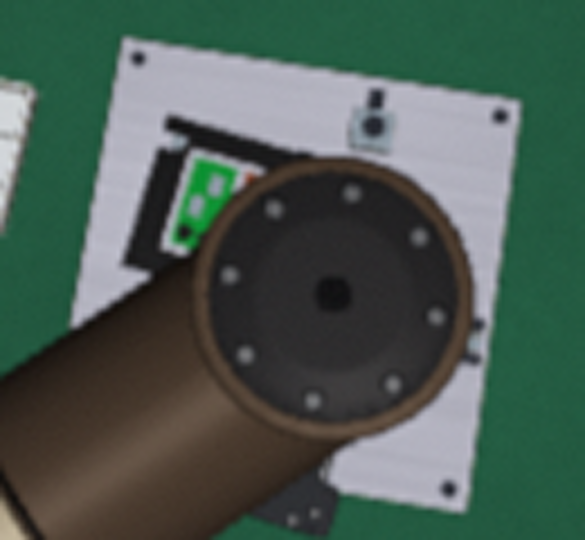

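The carrier is still hooked, with the slot and pin at (178,140) in the crop. The wrist hides the stop gap, so I measure the carrier's angle from the wrist camera.

```bash
cat > gap.py <<'E'
from fit import *
import sys
P=np.array([.6274,.1615]); O=np.array([.5828,.1056]); FY=-11.05
def rot(d): a=np.radians(d); return np.array([[np.cos(a),-np.sin(a)],[np.sin(a),np.cos(a)]])
def look(name,yaw):
    m=ctrl.camera_model("wrist"); im=np.ascontiguousarray(ctrl.snapshot("wrist")[:,:,::-1]); cv2.imwrite(f"pics/{name}.png",im)
    np.savez(f"{name}.npz",**{k:m[k] for k in("intrinsics","R","t")}); im,m=load(name)
    R=rot(yaw)
    for nm,a,b in (("+x",(15,-130),(15,-70)),("-y",(8,-138.5),(-60,-138.5))):
        for s in (1,-1):
            l,r=edge(im,m,P+R@np.array(a)/1e3,P+R@np.array(b)/1e3,.02,7,side=s)
            d=R.T@(l[2:]-P)*1e3; ang=(np.degrees(np.arctan2(l[1],l[0]))+(90 if nm=="-y" else 0))%180-90
            print(nm,s,"yaw",round(float(ang if nm=="+x" else ang-90 if ang>0 else ang+90),2),"local",d.round(1),"res",round(float(r),2))
    uv=proj(m,np.r_[[np.r_[O+rot(FY)@np.array(q)/1e3,z] for q,z in (((48,-38.5),.026),((48,-64.5),.026))],[np.r_[P+R@np.array([15,-130])/1e3,.02],np.r_[P+R@np.array([15,-70])/1e3,.02]]])
    print(uv.round(0).tolist())
if __name__=="__main__": look(sys.argv[1],float(sys.argv[2]))
E
python3 gap.py w4 -18.0
```

```text
+x 1 yaw -12.83 local [  20.1 -101.2] res 0.59
+x -1 yaw -19.26 local [ 15.1 -93.2] res 0.41
-y 1 yaw 71.78 local [ -24.6 -141. ] res 0.15
-y -1 yaw 71.59 local [ -29.3 -132.5] res 0.1
[[123.0, 268.0], [109.0, 231.0], [131.0, 220.0], [153.0, 301.0]]
```

The −y edge gives a carrier yaw of −18.2°, so about 0.125 rad is left. I continue on the arc for 0.10 rad and then measure.

step_arm(rows=[[1,[0.7,-1.2,0],[0,0,0.01]],[1,[1.5,-2.4,0],[0,0,0.02]],[1,[2.2,-3.6,0],[0,0,0.03]],[1,[3.0,-4.9,0],[0,0,0.04]],[1,[3.7,-6.1,0],[0,0,0.05]]])

```text
clock: 6.78
tool_pos: [0.507, 0.0842, 0.0155]
orientation: [180.0, -0.0, -106.0]
force: [-4.2, 0.3, 0.1]
opening: 0.0009
gripper_force: 1.8
```

step_arm(rows=[[1,[0.8,-1.2,0],[0,0,0.01]],[1,[1.6,-2.3,0],[0,0,0.02]],[1,[2.4,-3.5,0],[0,0,0.03]],[1,[3.2,-4.7,0],[0,0,0.04]],[1,[4.0,-5.9,0],[0,0,0.05]]])

```text
clock: 7.2
tool_pos: [0.511, 0.0783, 0.0155]
orientation: [180.0, -0.0, -103.2]
force: [-3.9, -0.9, -0.2]
opening: 0.0004
gripper_force: 1.7
```

```bash
python3 f.py -12.5 5;python3 gap.py w5 -12.5
```

```text
t 7.45 F [-3.32 -1.15  0.1 ] sd [0.39 0.2  0.44] tcp [0.5112 0.0784 0.0156] ori [-1.7997e+02  2.0000e-02 -1.0324e+02]
 local pos [ -95.41 -106.28] local F [-2.99 -1.84]
+x 1 yaw -14.77 local [  10.7 -100.2] res 2.05
+x -1 yaw -0.48 local [ 15.7 -94. ] res 2.54
-y 1 yaw 77.42 local [ -19.2 -141.2] res 0.1
-y -1 yaw 77.43 local [ -32.8 -132.5] res 0.06
[[134.0, 265.0], [124.0, 227.0], [132.0, 219.0], [154.0, 300.0]]
```

Yaw is −12.6°, so about 0.027 rad is left, with a sliding force of about 3.8 N. The arm is stiff, so I advance 0.015 rad and then creep in fine steps.

step_arm(rows=[[1,[0.25,-0.35,0],[0,0,0.003]],[1,[0.5,-0.7,0],[0,0,0.006]],[1,[0.75,-1.05,0],[0,0,0.009]],[1,[1.0,-1.4,0],[0,0,0.012]],[1,[1.25,-1.75,0],[0,0,0.015]]])

```text
clock: 7.92
tool_pos: [0.5124, 0.0769, 0.0157]
orientation: [-180.0, 0.0, -102.3]
force: [-2.6, 0.4, 0.4]
opening: 0.0007
gripper_force: 1.5
```

```bash
python3 f.py -11.7 4;python3 gap.py w6 -11.7; python3 -c "
import cv2; im=cv2.imread('pics/w6.png'); cv2.imwrite('pics/w6c.png',cv2.resize(im[130:330,80:280],None,fx=3,fy=3,interpolation=cv2.INTER_CUBIC))"
```

```text
t 8.12 F [-2.12 -0.11  0.63] sd [0.58 0.79 0.46] tcp [0.5125 0.0768 0.0157] ori [-1.7998e+02  1.0000e-02 -1.0237e+02]
 local pos [ -95.38 -106.26] local F [-2.06 -0.54]
+x 1 yaw -20.76 local [ 14.9 -93.2] res 3.42
+x -1 yaw -4.62 local [ 17.8 -99. ] res 1.53
-y 1 yaw 78.49 local [ -24.1 -141.2] res 0.16
-y -1 yaw 78.11 local [ -27.2 -132.6] res 0.09
[[136.0, 264.0], [126.0, 226.0], [132.0, 219.0], [154.0, 300.0]]
```

View pics/w6c.png

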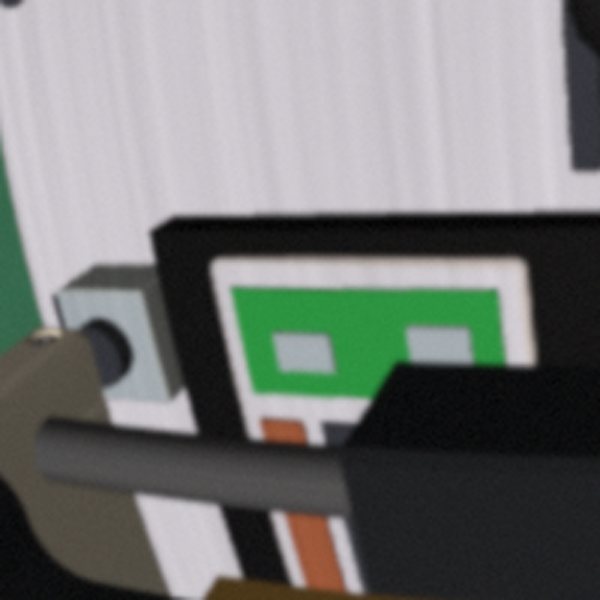

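The crop shows the carrier's edge about 1 mm off the stop face (near (165,290)). I now creep in 0.2 mm steps and watch the force.

step_arm(rows=[[1,[0.08,-0.12,0],[0,0,0.001]],[1,[0.16,-0.23,0],[0,0,0.002]],[1,[0.16,-0.23,0],[0,0,0.002]],[1,[0.24,-0.35,0],[0,0,0.003]],[1,[0.24,-0.35,0],[0,0,0.003]]])

```text
clock: 8.58
tool_pos: [0.5126, 0.0764, 0.0156]
orientation: [-180.0, 0.0, -102.2]
force: [-2.8, 0.3, 0.6]
opening: 0.0001
gripper_force: 1.4
```

```bash
python3 f.py -11.05 3
```

```text
t 8.73 F [-2.11  0.46  0.86] sd [0.78 0.36 0.57] tcp [0.5126 0.0765 0.0156] ori [-1.7999e+02  1.0000e-02 -1.0220e+02]
 local pos [ -96.38 -105.48] local F [-2.16  0.05]
```

step_arm(rows=[[1,[0.08,-0.12,0],[0,0,0.001]],[1,[0.16,-0.23,0],[0,0,0.002]],[1,[0.16,-0.23,0],[0,0,0.002]],[1,[0.24,-0.35,0],[0,0,0.003]],[1,[0.24,-0.35,0],[0,0,0.003]]])

```text
clock: 9.15
tool_pos: [0.5128, 0.0761, 0.0156]
orientation: [-180.0, 0.0, -102.0]
force: [-3.0, 1.3, 1.6]
opening: 0.0006
gripper_force: 1.4
```

```bash
python3 f.py -11.05 3
```

```text
t 9.3 F [-2.25  1.41  1.13] sd [0.27 0.35 0.2 ] tcp [0.5128 0.0761 0.0156] ori [-1.7999e+02  1.0000e-02 -1.0203e+02]
 local pos [ -96.1  -105.81] local F [-2.48  0.95]
```

The side force is now turning towards −y (unhooking), so I push along the edge normal from here.

step_arm(rows=[[1,[0.1,0,0],[0,0,0]],[1,[0.2,0.05,0],[0,0,0]],[1,[0.2,0.05,0],[0,0,0]],[1,[0.3,0.1,0],[0,0,0]],[1,[0.3,0.1,0],[0,0,0]]])

```text
clock: 9.72
tool_pos: [0.5128, 0.0761, 0.0156]
orientation: [180.0, -0.0, -102.0]
force: [-2.8, 1.6, 2.6]
opening: 0.0006
gripper_force: 2.0
```

```bash
python3 f.py -11.05 3
```

```text
t 9.87 F [-3.54  1.51  2.51] sd [0.35 0.49 0.25] tcp [0.5129 0.0761 0.0156] ori [ 1.7999e+02 -1.0000e-02 -1.0203e+02]
 local pos [ -96.03 -105.8 ] local F [-3.77  0.8 ]
```

step_arm(rows=[[1,[0.1,0,0],[0,0,0]],[1,[0.2,0.05,0],[0,0,0]],[1,[0.3,0.05,0],[0,0,0]],[1,[0.3,0.05,0],[0,0,0]],[1,[0.3,0.05,0],[0,0,0]]])

```text
clock: 10.28
tool_pos: [0.513, 0.076, 0.0155]
orientation: [180.0, -0.0, -102.0]
force: [-5.2, 1.3, 4.1]
opening: 0.0
gripper_force: 2.9
```

```bash
python3 f.py -11.05 3
```

```text
t 10.43 F [-4.31  0.18  3.97] sd [0.17 0.36 0.52] tcp [0.513  0.076  0.0155] ori [ 1.7998e+02 -2.0000e-02 -1.0204e+02]
 local pos [ -95.85 -105.83] local F [-4.27 -0.65]
```

step_arm(rows=[[1,[0.1,0,0.1],[0,0,0]],[1,[0.2,0.05,0.2],[0,0,0]],[1,[0.3,0.05,0.2],[0,0,0]],[1,[0.3,0.05,0.2],[0,0,0]],[1,[0.3,0.05,0.2],[0,0,0]]])

```text
clock: 10.85
tool_pos: [0.5131, 0.076, 0.0156]
orientation: [180.0, -0.0, -102.0]
force: [-5.3, 0.7, 3.4]
opening: 0.0004
gripper_force: 3.1
```

```bash
python3 f.py -11.05 3; python3 gap.py w7 -11.05 | grep y
```

```text
t 11.0 F [-5.61  1.24  3.62] sd [0.33 0.21 0.46] tcp [0.5131 0.076  0.0156] ori [ 1.7996e+02 -3.0000e-02 -1.0204e+02]
 local pos [ -95.8  -105.84] local F [-5.74  0.14]
+x 1 yaw -19.02 local [ 13.1 -94. ] res 3.04
+x -1 yaw -4.47 local [ 15.7 -93.2] res 1.33
-y 1 yaw 78.55 local [ -32.8 -141.1] res 0.12
-y -1 yaw 78.56 local [ -38.7 -132.5] res 0.07
```

step_arm(rows=[[1,[0.1,0,0.2],[0,0,0]],[1,[0.2,0,0.3],[0,0,0]],[1,[0.4,0,0.3],[0,0,0]],[1,[0.5,0,0.3],[0,0,0]],[1,[0.5,0,0.3],[0,0,0]]])

```text
clock: 11.47
tool_pos: [0.5131, 0.0759, 0.0156]
orientation: [179.9, -0.0, -102.1]
force: [-5.6, 1.1, 2.6]
opening: 0.0004
gripper_force: 3.5
```

```bash
python3 f.py -11.05 3; python3 gap.py w8 -11.05 | grep -e -y
```

```text
t 11.62 F [-6.21  1.75  2.77] sd [0.56 0.5  0.29] tcp [0.5131 0.0759 0.0156] ori [ 1.7991e+02 -5.0000e-02 -1.0205e+02]
 local pos [ -95.74 -105.91] local F [-6.43  0.52]
-y 1 yaw 78.59 local [ -26.  -141.1] res 0.09
-y -1 yaw 78.71 local [ -29.3 -132.6] res 0.06
```

The TCP has stopped moving while the force climbs (6.4 N at about 2 N per mm commanded), so the carrier bears on the stop. I build up to about 12 N (sliding 3.8 + 8).

step_arm(rows=[[1,[0.2,0.1,0.1],[0,0,0]],[1,[0.5,0.1,0.2],[0,0,0]],[1,[0.8,0.2,0.3],[0,0,0]],[1,[1.0,0.2,0.3],[0,0,0]],[1,[1.0,0.2,0.3],[0,0,0]]])

```text
clock: 12.08
tool_pos: [0.5132, 0.0759, 0.0156]
orientation: [179.8, -0.1, -102.1]
force: [-8.1, 3.0, 3.7]
opening: 0.0004
gripper_force: 4.7
```

```bash
python3 f.py -11.05 4
```

```text
t 12.28 F [-8.54  2.51  2.47] sd [0.16 0.55 0.7 ] tcp [0.5132 0.0759 0.0156] ori [ 1.7983e+02 -9.0000e-02 -1.0207e+02]
 local pos [ -95.65 -105.93] local F [-8.87  0.82]
```

step_arm(rows=[[1,[0.3,0,0.1],[0,0,0]],[1,[0.6,0.1,0.1],[0,0,0]],[1,[0.9,0.2,0.2],[0,0,0]],[1,[1.2,0.2,0.2],[0,0,0]],[1,[1.2,0.2,0.2],[0,0,0]]])

```text
clock: 12.7
tool_pos: [0.5133, 0.0758, 0.0156]
orientation: [179.7, -0.1, -102.1]
force: [-12.4, 4.3, 5.2]
opening: 0.0007
gripper_force: 6.8
```

```bash
python3 f.py -11.05 6; python3 gap.py w9 -11.05 | grep -e -y
```

```text
t 13.0 F [-12.13   3.24   5.  ] sd [0.26 0.5  0.44] tcp [0.5133 0.0758 0.0156] ori [ 1.7974e+02 -1.4000e-01 -1.0209e+02]
 local pos [ -95.53 -105.98] local F [-12.52   0.86]
-y 1 yaw 78.97 local [ -31.9 -141.1] res 0.02
-y -1 yaw 78.56 local [ -38.7 -132.7] res 0.17
```

12.5 N, about 8 N above sliding, with the stop and TCP steady. I hold.

step_arm(rows=[[1,[0,0,0],[0,0,0]],[1,[0,0,0],[0,0,0]],[1,[0,0,0],[0,0,0]],[1,[0,0,0],[0,0,0]],[1,[0,0,0],[0,0,0]]])

```text
clock: 13.47
tool_pos: [0.5133, 0.0758, 0.0156]
orientation: [179.7, -0.1, -102.1]
force: [-12.3, 3.7, 4.6]
opening: 0.0005
gripper_force: 6.7
```

step_arm(rows=[[1,[0,0,0],[0,0,0]],[1,[0,0,0],[0,0,0]],[1,[0,0,0],[0,0,0]],[1,[0,0,0],[0,0,0]],[1,[0,0,0],[0,0,0]]])

```text
clock: 13.88
tool_pos: [0.5133, 0.0758, 0.0156]
orientation: [179.7, -0.1, -102.1]
force: [-12.2, 3.5, 5.6]
opening: 0.0005
gripper_force: 6.7
```

```bash
python3 f.py -11.05 4
```

```text
t 14.08 F [-12.2    3.67   5.19] sd [0.35 0.42 0.33] tcp [0.5133 0.0758 0.0156] ori [ 1.7974e+02 -1.4000e-01 -1.0209e+02]
 local pos [ -95.53 -105.98] local F [-12.67   1.27]
```

Held for over 1.3 s. I back straight off the edge, then lift.

step_arm(rows=[[1,[-1,0.2,0],[0,0,0]],[1,[-3,0.6,0],[0,0,0]],[1,[-6,1.2,0],[0,0,0]],[1,[-13,2.5,0],[0,0,0]],[1,[-23,4.5,0],[0,0,0]]])

```text
clock: 14.5
tool_pos: [0.4938, 0.0815, 0.0167]
orientation: [-179.9, 0.0, -102.1]
force: [0.7, -0.7, -0.4]
opening: 0.0006
gripper_force: 0.0
```

step_arm(rows=[[1,[0,0,10],[0,0,0]],[1,[0,0,40],[0,0,0]],[1,[0,0,80],[0,0,0]],[1,[0,0,110],[0,0,0]],[1,[0,0,110],[0,0,0]]])

```text
clock: 14.92
tool_pos: [0.4963, 0.0828, 0.1329]
orientation: [-179.5, 0.3, -101.9]
force: [1.2, 0.9, 0.8]
opening: 0.0005
gripper_force: 0.0
```

```bash
python3 f.py -11.05 1; python3 gap.py w10 -11.05 ; python3 - <<'E'
from fit import *
from gap import P,O,FY,rot
im,m=load("w10")
q=[(-55.8,-118),(-55.8,-114)]
uv=proj(m,[np.r_[O+rot(FY)@np.array(p)/1e3,.054] for p in q]); print("knob pred",uv.round(1))
x0,y0=int(uv[0,0]-130),int(max(0,uv[0,1]-60)); print("crop",x0,y0)
cv2.imwrite("pics/w10c.png",cv2.resize(im[y0:y0+200,x0:x0+260],None,fx=3,fy=3,interpolation=cv2.INTER_CUBIC))
E
```

```text
t 14.97 F [-0.17 -0.03 -1.14] sd [0. 0. 0.] tcp [0.495  0.0824 0.1302] ori [-179.65    0.29 -101.99]
 local pos [-114.82 -103.01] local F [-0.16 -0.06]
+x 1 yaw 3.98 local [ 14.2 -98.8] res 3.86
+x -1 yaw -7.55 local [ 15.3 -93.2] res 0.66
-y 1 yaw 78.35 local [ -24.1 -139.7] res 0.1
-y -1 yaw 78.1 local [ -33.7 -133. ] res 0.27
[[179.0, 201.0], [176.0, 175.0], [178.0, 171.0], [187.0, 229.0]]
knob pred [[278.2 110.9]
 [278.3 116.1]]
crop 148 50
```

View pics/w10c.png

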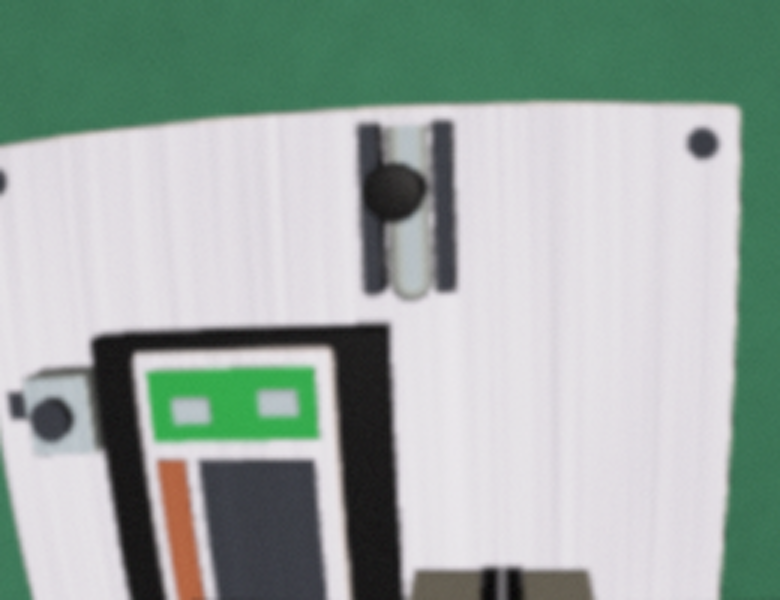

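The carrier is square against the stop (contact near (98,400) in the crop), the keeper nose is at (412,295), and the knob cap at (395,192). I recheck the angle with the arm settled, against the fixture's own edges in the same picture.

```bash
cat > chk.py <<'E'
from gap import *
def chk(n):
    R=rot(FY)
    m=ctrl.camera_model("wrist"); im=np.ascontiguousarray(ctrl.snapshot("wrist")[:,:,::-1]); cv2.imwrite(f"pics/{n}.png",im)
    np.savez(f"{n}.npz",**{k:m[k] for k in("intrinsics","R","t")}); im,m=load(n)
    for nm,a,b,z,sides in (("fix -y",(-140,-140),(80,-140),.01,(1,-1)),("car -y",(42,-75),(-42,-75),.02,(1,-1)),("car -x",(-48,-70),(-48,-30),.02,(1,-1)),("fix -x",(-155,-130),(-155,-50),.01,(1,-1))):
        for s in sides:
            l,r=edge(im,m,O+R@np.array(a)/1e3,O+R@np.array(b)/1e3,z,6,side=s)
            d=R.T@(l[2:]-O)*1e3; t=np.degrees(np.arctan2(l[1],l[0]))-FY
            print(nm,s,"rel yaw",round(float((t+45)%90-45),2),"fix pos",d.round(1),"res",round(float(r),2))
if __name__=="__main__":
    for _ in range(4): ctrl.snapshot("top")
    o=ctrl.get_obs(); print(o["tool_pos"],o["orientation"],o["clock"])
    chk(sys.argv[1])
E
python3 chk.py w11
```

```text
[0.49238159 0.08082931 0.1255083 ] [ 1.79914305e+02 -6.71072245e-02 -1.02033135e+02] 15.2167
fix -y 1 rel yaw 0.05 fix pos [ -52.  -139.9] res 0.14
fix -y -1 rel yaw -2.41 fix pos [ -19.4 -142.9] res 4.16
car -y 1 rel yaw -0.24 fix pos [ -0.  -76.1] res 0.34
car -y -1 rel yaw -0.02 fix pos [  2.3 -69.8] res 0.3
car -x 1 rel yaw -0.41 fix pos [-48.9 -48.5] res 0.21
car -x -1 rel yaw 0.12 fix pos [-43.4 -50.1] res 1.02
fix -x 1 rel yaw -0.02 fix pos [-149.   -97.2] res 0.02
fix -x -1 rel yaw 0.23 fix pos [-154.6  -88.3] res 0.19
```

The carrier is within about 0.3° of square, which the pin play explains, and its −x edge is at −48.9 against a nominal −48, so the keeper path is clear. Now to behind the knob at fixture (−55.8, −142), tip height 36 mm.

step_arm(rows=[[1,[2,-25,0],[0,0,0.01]],[1,[5,-60,0],[0,0,0.017]],[1,[8,-95,0],[0,0,0.017]],[1,[8.5,-104,0],[0,0,0.017]],[1,[8.5,-104,0],[0,0,0.017]]])

```text
clock: 15.68
tool_pos: [0.5011, -0.0251, 0.1255]
orientation: [179.9, -0.1, -101.2]
force: [-0.3, -0.1, -0.8]
opening: 0.0007
gripper_force: 0.0
```

step_arm(rows=[[1,[0,0,-25],[0,0,0]],[1,[0,0,-55],[0,0,0]],[1,[0,0,-75],[0,0,0]],[1,[0,0,-87],[0,0,0]],[1,[0,0,-87],[0,0,0]]])

```text
clock: 16.1
tool_pos: [0.4996, -0.0228, 0.0364]
orientation: [179.7, -0.2, -101.1]
force: [-0.9, -0.3, -0.3]
opening: 0.0002
gripper_force: 0.0
```

```bash
cat > kf.py <<'E'
from f import avg
from gap import *
def kf(n):
    f,s,t,o=avg(n); R=rot(FY); print("t",round(float(o["clock"]),2),"fix pos",(R.T@(t[:2]-O)*1e3).round(2),"z",t[2].round(4),"fix F",(R.T@f[:2]).round(2),f[2].round(2),"ori",o["orientation"].round(2))
if __name__=="__main__": kf(int(sys.argv[1]))
E
python3 kf.py 4; python3 - <<'E'
from h import *
im=ctrl.snapshot("scene")[:,:,::-1]; cv2.imwrite("pics/s12.png",cv2.resize(im[110:270,230:440],None,fx=3.5,fy=3.5,interpolation=cv2.INTER_CUBIC))
E
```

```text
t 16.3 fix pos [ -55.05 -141.22] z 0.0393 fix F [ 0.11 -0.05] 0.63 ori [-1.7994e+02  2.0000e-02 -1.0102e+02]
```

View pics/s12.png

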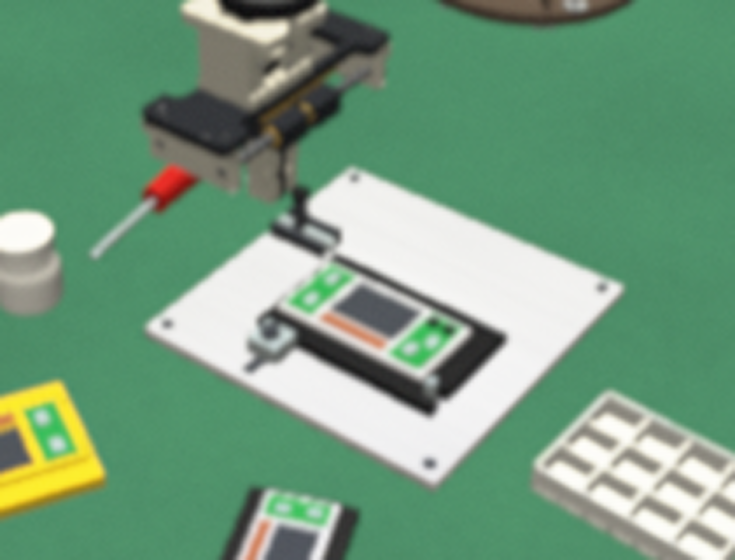

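The fingers are just behind the knob (knob at (300,200), fingertips at (270,190)), and the carrier is hooked and square on the stop. I lower 4 mm and push along fixture +y.

step_arm(rows=[[1,[0,0,-4],[0,0,0]],[1,[0.2,2,-4],[0,0,0]],[1,[0.5,4,-4],[0,0,0]],[1,[0.9,6,-4],[0,0,0]],[1,[1.3,8,-4],[0,0,0]]])

```text
clock: 16.77
tool_pos: [0.5033, -0.0146, 0.0358]
orientation: [-180.0, 0.0, -101.1]
force: [0.5, -0.0, -0.1]
opening: 0.0009
gripper_force: 0.0
```

step_arm(rows=[[1,[0.4,2,0],[0,0,0]],[1,[0.8,4,0],[0,0,0]],[1,[1.2,6,0],[0,0,0]],[1,[1.6,8,0],[0,0,0]],[1,[2,10,0],[0,0,0]]])

```text
clock: 17.18
tool_pos: [0.505, -0.0049, 0.0356]
orientation: [180.0, -0.0, -101.1]
force: [-0.3, -3.7, 2.5]
opening: 0.0001
gripper_force: 1.6
```

```bash
python3 kf.py 2
```

```text
t 17.28 fix pos [ -55.15 -123.07] z 0.0355 fix F [ 0.27 -2.48] 1.13 ori [ 179.99    0.   -101.05]
```

The bolt slides at about 3 N as specified. I continue.

step_arm(rows=[[1,[0.4,2,0],[0,0,0]],[1,[0.8,4,0],[0,0,0]],[1,[1.2,6,0],[0,0,0]],[1,[1.6,8,0],[0,0,0]],[1,[2,10,0],[0,0,0]]])

```text
clock: 17.7
tool_pos: [0.507, 0.0053, 0.0355]
orientation: [180.0, -0.0, -101.1]
force: [0.1, -2.9, 2.5]
opening: 0.0005
gripper_force: 1.6
```

step_arm(rows=[[1,[0.3,1.5,0],[0,0,0]],[1,[0.6,3,0],[0,0,0]],[1,[0.9,4.5,0],[0,0,0]],[1,[1.2,6,0],[0,0,0]],[1,[1.4,7,0],[0,0,0]]])

```text
clock: 18.12
tool_pos: [0.5084, 0.0122, 0.0355]
orientation: [180.0, -0.0, -101.1]
force: [-2.2, -2.9, 1.5]
opening: 0.0004
gripper_force: 1.6
```

```bash
python3 kf.py 2
```

```text
t 18.22 fix pos [ -55.07 -105.77] z 0.0355 fix F [-0.73 -1.89] 1.64 ori [-1.8000e+02  1.0000e-02 -1.0105e+02]
```

Now slow steps to the end stop.

step_arm(rows=[[1,[0.2,1,0],[0,0,0]],[1,[0.4,2,0],[0,0,0]],[1,[0.5,2.5,0],[0,0,0]],[1,[0.6,3,0],[0,0,0]],[1,[0.6,3,0],[0,0,0]]])

```text
clock: 18.63
tool_pos: [0.509, 0.0152, 0.0355]
orientation: [180.0, 0.0, -101.1]
force: [-2.5, -2.5, 0.6]
opening: 0.0003
gripper_force: 1.3
```

```bash
python3 kf.py 2
```

```text
t 18.73 fix pos [ -55.07 -102.93] z 0.0355 fix F [-1.01 -1.83] 0.94 ori [ 179.99    0.   -101.06]
```

step_arm(rows=[[1,[0.1,0.5,0],[0,0,0]],[1,[0.2,1,0],[0,0,0]],[1,[0.3,1.5,0],[0,0,0]],[1,[0.4,2,0],[0,0,0]],[1,[0.4,2,0],[0,0,0]]])

```text
clock: 19.15
tool_pos: [0.5094, 0.0171, 0.0355]
orientation: [180.0, -0.0, -101.1]
force: [-1.7, -2.9, 1.6]
opening: 0.0005
gripper_force: 1.4
```

```bash
python3 kf.py 2
```

```text
t 19.25 fix pos [ -55.06 -100.89] z 0.0355 fix F [-0.7  -2.26] 1.1 ori [ 179.99   -0.   -101.06]
```

step_arm(rows=[[1,[0.1,0.5,0],[0,0,0]],[1,[0.2,1,0],[0,0,0]],[1,[0.3,1.5,0],[0,0,0]],[1,[0.4,2,0],[0,0,0]],[1,[0.4,2,0],[0,0,0]]])

```text
clock: 19.67
tool_pos: [0.5096, 0.0185, 0.0355]
orientation: [180.0, -0.1, -101.1]
force: [-1.8, -6.7, 1.5]
opening: 0.0002
gripper_force: 3.2
```

```bash
python3 kf.py 2
```

```text
t 19.77 fix pos [-55.15 -99.45] z 0.0355 fix F [-0.18 -7.11] 1.6 ori [ 1.7997e+02 -5.0000e-02 -1.0105e+02]
```

step_arm(rows=[[1,[0.1,0.5,0],[0,0,0]],[1,[0.2,1,0],[0,0,0]],[1,[0.3,1.5,0],[0,0,0]],[1,[0.3,1.5,0],[0,0,0]],[1,[0.3,1.5,0],[0,0,0]]])

```text
clock: 20.18
tool_pos: [0.5095, 0.0189, 0.0356]
orientation: [179.9, -0.1, -101.1]
force: [-0.3, -13.8, 1.8]
opening: 0.0004
gripper_force: 6.4
```

```bash
python3 kf.py 2
```

```text
t 20.28 fix pos [-55.32 -99.18] z 0.0355 fix F [  1.98 -13.73] 2.09 ori [ 1.7993e+02 -1.4000e-01 -1.0107e+02]
```

Hard end stop: 13.7 N with no further travel. I back off along −y, lift, and check.

step_arm(rows=[[1,[-0.4,-2,0],[0,0,0]],[1,[-1,-5,0],[0,0,0]],[1,[-2,-10,0],[0,0,0]],[1,[-3,-16,0],[0,0,0]],[1,[-4,-20,0],[0,0,0]]])

```text
clock: 20.7
tool_pos: [0.5064, 0.0004, 0.0357]
orientation: [-180.0, 0.0, -101.0]
force: [-0.1, 0.2, 0.5]
opening: 0.0006
gripper_force: 0.0
```

step_arm(rows=[[1,[0,0,20],[0,0,0]],[1,[0,0,50],[0,0,0]],[1,[0,0,80],[0,0,0]],[1,[0,0,90],[0,0,0]],[1,[0,0,90],[0,0,0]]])

```text
clock: 21.12
tool_pos: [0.5083, 0.001, 0.1288]
orientation: [-179.7, 0.2, -101.0]
force: [0.2, 1.1, 0.2]
opening: 0.0005
gripper_force: 0.0
```

step_arm(rows=[[1,[-8,20,5],[0,0,0]],[1,[-16,45,10],[0,0,0]],[1,[-22,75,15],[0,0,0]],[1,[-25,95,20],[0,0,0]],[1,[-25,95,20],[0,0,0]]])

```text
clock: 21.53
tool_pos: [0.4813, 0.0983, 0.1458]
orientation: [-179.9, 0.1, -100.9]
force: [0.3, 0.6, 0.2]
opening: 0.0006
gripper_force: 0.0
```

```bash
python3 chk.py w13; python3 - <<'E'
from fit import *
from gap import O,FY,rot
im,m=load("w13")
uv=proj(m,[np.r_[O+rot(FY)@np.array(p)/1e3,z] for p,z in (((-55.8,-83),.054),((-55.8,-49),.018))]); print("pred knob,nose",uv.round(1))
x0,y0=max(0,int(uv[0,0]-130)),int(max(0,uv[0,1]-80)); print("crop",x0,y0)
cv2.imwrite("pics/w13c.png",cv2.resize(im[y0:y0+200,x0:x0+260],None,fx=3,fy=3,interpolation=cv2.INTER_CUBIC))
E
```

```text
[0.48072685 0.09500642 0.14474909] [ 1.79937744e+02 -4.12888156e-02 -1.01065049e+02] 21.7333
fix -y 1 rel yaw 0.03 fix pos [ -30.  -139.8] res 0.22
fix -y -1 rel yaw -1.79 fix pos [ -52.  -141.9] res 4.34
car -y 1 rel yaw -0.19 fix pos [ -0.  -75.7] res 0.2
car -y -1 rel yaw 0.39 fix pos [  2.3 -69.8] res 0.34
car -x 1 rel yaw -2.41 fix pos [-49.6 -50. ] res 0.19
car -x -1 rel yaw -1.78 fix pos [-45.6 -52.2] res 0.54
fix -x 1 rel yaw -0.17 fix pos [-149.2  -82.6] res 0.25
fix -x -1 rel yaw 0.14 fix pos [-154.7  -90. ] res 0.38
pred knob,nose [[261.8 141.9]
 [269.4 172.3]]
crop 131 61
```

View pics/w13c.png

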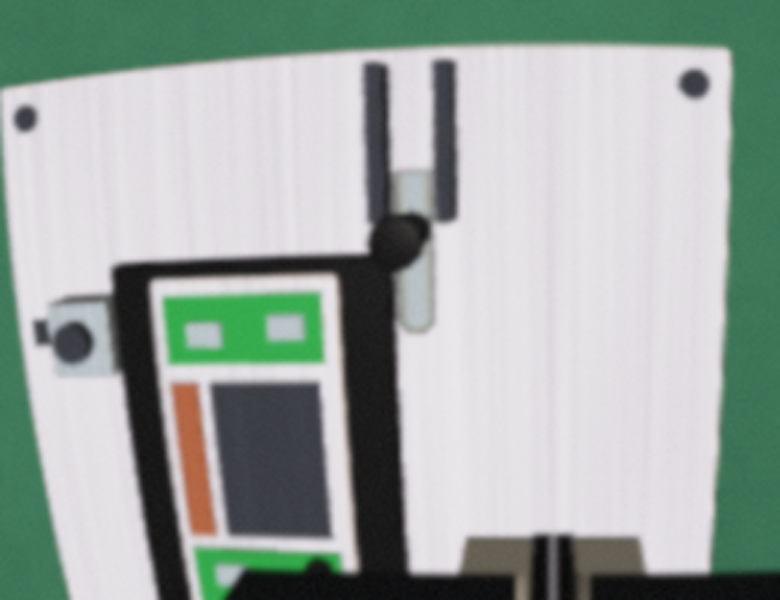

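The knob is at (263,142) and the nose at (269,171), matching the predicted home position (262,142)/(269,172). The carrier is within 0.2° of square on the stop with the bolt beside its edge, and the robot is clear. Handing in.

```bash
python3 -c "
from plant import ctrl
print(ctrl.close_job())"
```

```text
the job is handed in; nothing more can be done
None
```

I swung the carrier square onto the side stop, held it there at about 12 N (8 N above sliding) for over 1.3 s, slid the keeper bolt home to its end stop, let go with the robot clear, and handed the job in at about 22 s.

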